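# Hold the hidden bolt head while the nut runner pulls the nut up

### The arm

A 6-joint arm with a two-finger parallel gripper is mounted at the origin on the work surface. World frame = base frame: x ahead of the robot, y to its left, z up, the work surface at z = 0. Lengths are in m, angles in rad, forces in N, time in s.
With the tool pointing down it reaches from about 0.325 to 0.75 m from the base axis. Payload 7.6 kg.
Tool frame: the origin (TCP) lies midway between the tips of the shut fingers; the grasp point (between the pads) lies 19 mm behind it; z points along the fingers, y is the direction in which the jaws open and shut (so a half turn about z gives the same grasp; the last joint's range is limited). The gripper opens to 85 mm and grips with 20 to 120 N. Pads are 22 mm wide; open, the fingers measure 114 mm over their backs; the gripper's body (76 mm by 85 mm) begins 54 mm behind the grasp point. The pads swing forward as they close: fully open they stand 13 mm farther back than shut.
Start: joints at [-1.279, 0.052, 1.401, -0, 1.689, -0.07], TCP at [0.186, -0.491, 0.231] pointing down, gripper open.
Joint ranges: [-2.9, 2.9], [-0.91, 2.17], [0.12, 2.37], [-1.06, 4.2], [0.26, 2.73], [-2.93, 2.93]. Speed limits (rad/s): [2.57, 2.57, 3.01, 3.14, 3.14, 3.14].

### API

Orientations are given as a unit quaternion [x, y, z, w].
In Python, from rig import robot, get_image, camera_params, job_done gives the robot as it stands.
- The arm moves only by the shell command python3 -m handwheel 'ROWS' [FORCE]. ROWS is a JSON object of lists of equal length, an entry for each row: "turn": the turn, a rotation vector about the tool's x, y, z in rad, a list of three; "dp": the shift along the tool's x, y, z in cm, a list of three; "jaw": the finger opening in cm, from 0 to 8.54. In form: {"turn": [[wx, wy, wz], ...], "dp": [[dx, dy, dz], ...], "jaw": [jaw, ...]}. A call has 1 to 20 rows; each row shifts and turns the pose as measured when the row begins, along the tool's axes as they then stand; what a row does not reach is not made up. A row lasts 1/10 s, in which the tool goes at most 50 mm and 8.59 degrees, less where a joint would pass 70% of its speed; a pose out of reach is approached as far as the arm can. A call with a gripper value outside its range is refused whole. The fingers move at their own pace and stop on an object; FORCE is the grip in N (left out, the last holds). Time passes only in rows, so rows that do not move let the fingers close. It gives the time, the measured TCP pose, the force and the opening at its end, in the units of the state.
- robot.read_state(): the state, without advancing time (a new reading comes with each control period).
- get_image(name): name is "scene" or "top"; returns (picture, depth): 420x560x3 uint8, red, green, blue; 420x560 float32, m along the optical axis (not along the pixel's ray), 0 where there is no reading.
- camera_params(name): a dict with "fov_y" (degrees; the focal length in pixels is half the picture's height over the tangent of half this angle, whatever the lens; pixels are square), "cx", "cy" (the principal point, pixels), "origin" and "rotation" of the camera in the world. Camera axes: x right, y down, z forward; pixel columns grow to the right and rows downward; lengths in m; the calibration is good to about 2 mm. A picture is of the moment at which its call begins. camera_params takes no time and is no camera call.
- job_done(): hands the job in, once; it reports no verdict.
The state is a dict: "t": time; "qpos": joint angles; "joint_velocities": joint speeds; "joint_torque": joint torques, N m; "tool_pos": TCP position; "ee_rot": TCP orientation; "ft_force": force on the tool from outside, world axes, zero at the start; "wrist_torque": the same for the moment, N m; "gripper_width": finger opening in m.
Only numpy, scipy, OpenCV 4.12 (cv2) and the standard library are available. Lean on these libraries where they do the work, as an engineer would, in place of code of your own. Each camera call takes 0.05 s, during which the arm holds its last target.

### The job

The nut runner on the blue stand is already creeping round, but nut and bolt spin together because nobody holds the bolt head. First turn the runner's torque sleeve to 6 and let go of it; only then reach down into the narrow gap behind the bracket, grasp the hidden bolt head and hold it from turning until the nut has run up tight and stopped turning (about five seconds). Finish still gripping the head, and leave the loose things on the bench where they are.

Things in the scene. Friction and masses are not known exactly. Their poses are not given: they have to be found in the camera images.
- stand: Fixed blue stand; base plate 220 (x) by 400 (y) by 16 mm, origin at the centre of its underside, on the table. In its own frame it carries a row from +y to -y: nut runner (grey housing, x -50 to +50, y +15 to +160 mm, flat top 130 mm above the table), turning socket with the nut in it (38 mm diameter, y -31 to +5), bracket, gap, finned engine cylinder.
- gap (a point): Centre of the gap's open top, stand x 0, y -68 mm, 130 mm above the table; axes as the stand's. The gap is 46 mm wide (stand y -45 to -91), open at the top and both x ends, between the upright bracket plate (110 mm wide in x, y -35 to -45, top 130 mm above the table) and the cylinder's flange (100 mm wide, y -91 to -103, top 130 mm; fins behind it to 128 mm).
- sleeve (a joint): Torque sleeve's turn, rad: grows clockwise seen from above, 0 to 1.96. Spring detent every 0.28 rad: value = 0.28 x (number - 1), numbers 1 to 8, so 6 is at 1.40; starts between 1 and 4. Let go between two numbers it snaps to the nearer. Turning takes about 0.13 N m.
- sleeve_grip (a point): On the torque sleeve's axis, stand x 0, y +75 mm, 153 mm above the table. Sleeve: knurled upright steel cylinder, 44 mm diameter, 131 to 167 mm above the table; this frame turns with it, z up. Its dark pointer points at a number on the fixed dial round it; number n stands in the direction 0.28 x (4.5 - n) rad counter-clockwise from the stand's +x.
- bolt_head (a point): Centre of the hexagon bolt head in the gap: stand x 0, y -63 mm, 105 mm above the table. 24 mm across flats, 27.7 over corners, 16 mm long along the stand's y (-55 to -71); a 20 mm diameter spacer lies between it and the bracket. It turns about the stand's y axis. Pinched along the stand's x, it lines up with flat fingers by itself.
- nut (a joint): Turn of the runner's socket and nut in rad, grows without end at about 1 rad/s while the head is free (starts anywhere from 0 to 6.28), driven with about 0.15 N m. Its speed is zero when the nut is up tight and the head is held.
- runup (a joint): Turn of the nut relative to the bolt, rad: 0 at the start; grows at about 0.8 rad/s only while the head is held from turning; 3.0 is up tight, where it stays.
- bolt: The bolt (head, spacer and shank, one piece), origin on its axis 63 mm to +y of the head centre, turning with the head.
- spare_bolt: Loose small bolt standing on its head on the base plate, 40 mm tall; leave it.
- flange_ring: Loose aluminium ring on the base plate, 44 mm diameter, 10 mm high; leave it.
- hammer: Loose hammer on the table at the robot's right; leave it.
- spanner: Loose spanner on the table at the robot's left; leave it.
- tin_cup: Loose grey cup, 72 mm diameter, 75 mm high, at the robot's left; leave it.
- oil_bottle: Loose black bottle, 60 mm diameter, 170 mm high, at the robot's right; leave it.

How it is judged:
On the way, in this order (a step that is already met when the one before it is completed fails the run):
1. the torque sleeve stands at 6 and has been let go (value of joint sleeve between 1.31 and 1.49 rad and contact force between the fingers and sleeve below 0.3 N), for 0.2 s.
2. the bolt head is gripped in the gap and no longer turns (contact force between the fingers and bolt above 8 N and distance between the grasp point and bolt_head below 0.022 m and angular speed of bolt below 0.15 rad/s), for 0.5 s.
At the end, for the whole second after the job is handed in: The sleeve stands at 6 (within 0.09 rad of 1.40), the nut has run up tight (runup above 2.85 rad), and nut and bolt stand still (nut below 0.1 rad/s, bolt below 0.15 rad/s) because the fingers still grip the bolt head (over 8 N, grasp point within 22 mm of the head's centre) (all of step 2 and value of joint sleeve between 1.31 and 1.49 rad and value of joint runup above 2.85 rad and velocity of joint nut between -0.1 and 0.1 rad/s); the arm keeps its last pose, push and grip.
It fails at once if the bolt head is gripped before the sleeve stands at 6, or the sleeve is moved off 6 while it is gripped (contact force between the fingers and bolt above 8 N and not (value of joint sleeve between 1.31 and 1.49 rad)).
It fails at once if a loose bystander is moved by more than 30 mm (distance of any of spare_bolt, flange_ring, hammer, spanner, tin_cup, oil_bottle from where it was at the start of the episode above 0.03 m).
It also fails if it takes over 48 s, if anything falls off the work surface, if the arm or the gripper's body presses on something with over 40 N, if the wrist force passes 120 N, or if a joint passes its speed limit or range.

## Working session

There is one attempt and no reset: what is moved stays moved. The work goes in short steps, Python scripts to look and compute and a shell command to move; the robot and the scene stay as the last step left them, time stands still between calls to the robot, and variables do not carry over. Pictures are saved under pics/ and viewed, and the job is handed in when it is done.

```bash
ls; mkdir -p pics; python3 - <<'E'
from rig import robot,get_image,camera_params
import cv2,numpy as np
for n in("scene","top"):
    p,d=get_image(n); cv2.imwrite(f"pics/{n}0.png",p[:,:,::-1]); np.savez(f"{n}0.npz",p=p,d=d); print(camera_params(n))
print(robot.read_state())
E
```

```text
pics
{'fov_y': 49.989696880280356, 'cx': 278.5644064558774, 'cy': 208.01865560499493, 'origin': array([ 1.39403719, -0.02841071,  1.08457706]), 'rotation': array([ 0.65931948,  0.66297034, -0.24552527, -0.25590134])}
{'fov_y': 43.700029570697566, 'cx': 279.6514846377278, 'cy': 202.8592315021929, 'origin': array([ 0.31039768, -0.04038857,  1.62022504]), 'rotation': array([ 0.70993221, -0.7003696 ,  0.04594772, -0.05802999])}
{'t': 0.1, 'qpos': array([-1.27927388e+00,  5.27959275e-02,  1.40160207e+00,  1.15787713e-05,
        1.68860840e+00, -7.03004607e-02]), 'joint_velocities': array([-0.00111181, -0.0022434 , -0.00407575, -0.00063872, -0.0001185 ,
        0.00056454]), 'joint_torque': array([ 1.04439419e-03, -3.82580960e+01, -3.60987175e+01, -8.10829420e-05,
        4.76556161e-03, -7.80427627e-06]), 'tool_pos': array([ 0.18578778, -0.49074603,  0.23055572]), 'ee_rot': array([ 9.83679740e-01,  1.79926846e-01, -7.23142192e-05, -7.03189948e-04]), 'ft_force': array([-0.60224212,  0.36315392,  0.82749673]), 'wrist_torque': array([-0.06687489,  0.02109402,  0.04980337]), 'gripper_width': 0.0854852148470166}
```

View pics/scene0.png

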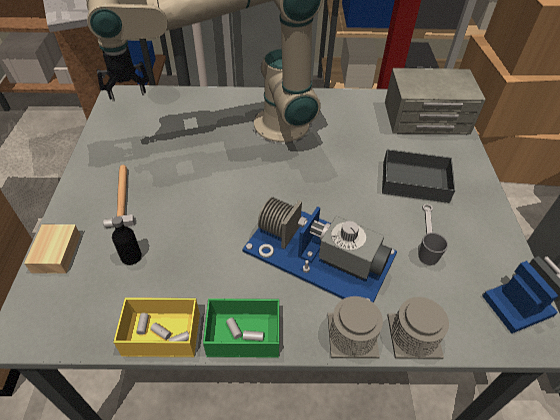

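View pics/top0.png

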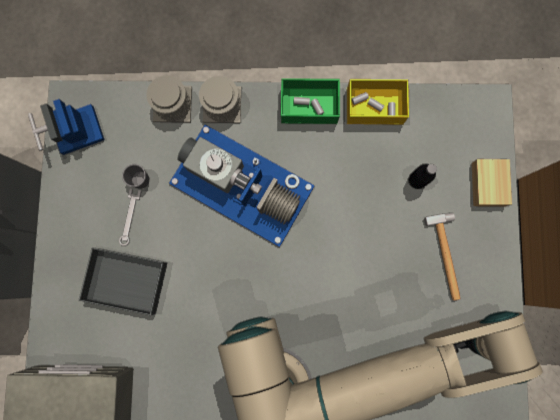

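The pictures show the blue stand at about (240,187) in the top view and (320,250) in the scene view. The runner's dial is at (214,163) in top and the finned cylinder at (280,203). Next I'll fit the base plate.

```bash
cat > h.py <<'E'
import numpy as np,cv2
from scipy.spatial.transform import Rotation as R
from rig import robot,get_image,camera_params
def K(n):
    c=camera_params(n); f=210/np.tan(np.radians(c['fov_y']/2)); return f,c['cx'],c['cy'],np.array(c['origin']),R.from_quat(c['rotation']).as_matrix()
def cloud(n,d):
    f,cx,cy,o,M=K(n); v,u=np.mgrid[:420,:560]
    return np.stack([(u-cx)/f*d,(v-cy)/f*d,d],-1)@M.T+o
def ray(n,u,v,z):
    f,cx,cy,o,M=K(n); r=M@np.array([(u-cx)/f,(v-cy)/f,1.]); return o+r*(z-o[2])/r[2]
def proj(n,P):
    f,cx,cy,o,M=K(n); c=(np.atleast_2d(P)-o)@M; return np.c_[c[:,0]/c[:,2]*f+cx,c[:,1]/c[:,2]*f+cy]
E
python3 - <<'E'
from h import *
for n in("scene","top"):
    z=np.load(n+"0.npz");p,d=z['p'],z['d'];P=cloud(n,d)
    h=cv2.cvtColor(p,cv2.COLOR_RGB2HSV)
    m=((h[...,0]>100)&(h[...,0]<125)&(h[...,1]>130)&(h[...,2]>40)).astype(np.uint8)
    k,l,s,c=cv2.connectedComponentsWithStats(m)
    ok=(l>0)&(abs(P[...,0]-.55)<.3)&(abs(P[...,1]-.05)<.28)
    print(n,'z med',np.median(P[...,2][ok]), 'table z',np.median(P[...,2][250:300,200:300]))
    ok&=(P[...,2]<.035)
    ys,xs=np.nonzero(ok)
    q=np.array([ray(n,u,v,.016)[:2] for u,v in zip(xs,ys)],np.float32)
    # drop isolated
    med=np.median(q,0); q=q[np.linalg.norm(q-med,axis=1)<.26]
    r=cv2.minAreaRect(q); print(r); print(cv2.boxPoints(r))
    # housing top / dial
    for lo,hi,nm in((.125,.136,'top130'),(.155,.175,'sleeve')):
        kk=(P[...,2]>lo)&(P[...,2]<hi)&(np.linalg.norm(P[...,:2]-med,axis=-1)<.25)
        print(nm,kk.sum(),P[kk].mean(0))
E
```

```text
scene z med 0.015330061798323302 table z -0.00023447009082033787Traceback (most recent call last):
  File "<stdin>", line 11, in <module>
  File "h.py", line 10, in ray
    f,cx,cy,o,M=K(n); r=M@np.array([(u-cx)/f,(v-cy)/f,1.]); return o+r*(z-o[2])/r[2]
                ~^^^
  File "h.py", line 5, in K
    c=camera_params(n); f=210/np.tan(np.radians(c['fov_y']/2)); return f,c['cx'],c['cy'],np.array(c['origin']),R.from_quat(c['rotation']).as_matrix()
ValueError: time passes only in moves, steps and waits
```

```bash
python3 - <<'E'
import cv2
a=cv2.imread("pics/top0.png")[120:250,160:320]; cv2.imwrite("pics/topz.png",cv2.resize(a,None,fx=5,fy=4.6*5/4.6*0+4.6,interpolation=cv2.INTER_CUBIC)[:600])
a=cv2.imread("pics/scene0.png")[190:305,240:400]; cv2.imwrite("pics/scenez.png",cv2.resize(a,None,fx=5,fy=5,interpolation=cv2.INTER_CUBIC))
E
python3 - <<'E'
s=open('h.py').read()
s=s.replace("def K(n):","import functools\n@functools.lru_cache(None)\ndef K(n):")
open('h.py','w').write(s)
E
python3 - <<'E'
from h import *
for n in("scene","top"):
    z=np.load(n+"0.npz");p,d=z['p'],z['d'];P=cloud(n,d)
    h=cv2.cvtColor(p,cv2.COLOR_RGB2HSV)
    m=((h[...,0]>100)&(h[...,0]<125)&(h[...,1]>130)&(h[...,2]>40))
    ok=m&(abs(P[...,0]-.55)<.3)&(abs(P[...,1]-.05)<.28)&(P[...,2]<.035)
    ys,xs=np.nonzero(ok)
    q=np.array([ray(n,u,v,.016)[:2] for u,v in zip(xs,ys)],np.float32)
    med=np.median(q,0); q=q[np.linalg.norm(q-med,axis=1)<.26]
    r=cv2.minAreaRect(q); print(n,r); print(cv2.boxPoints(r))
    for lo,hi,nm in((.125,.136,'top130'),(.155,.175,'sleeve')):
        kk=(P[...,2]>lo)&(P[...,2]<hi)&(np.linalg.norm(P[...,:2]-med,axis=-1)<.25)
        print(nm,kk.sum(),P[kk].mean(0))
E
```

```text
scene ((0.6125078797340393, 0.10717232525348663), (0.39796534180641174, 0.22373618185520172), 60.890079498291016)
[[ 0.41796768 -0.0122541 ]
 [ 0.61344326 -0.12109877]
 [ 0.8070481   0.22659875]
 [ 0.6115725   0.33544344]]
top130 1735 [0.6438913  0.1581827  0.12899498]
sleeve 206 [0.64914633 0.1732871  0.16466284]
top ((0.6055865287780762, 0.1101587563753128), (0.39827093482017517, 0.21838480234146118), 60.925472259521484)
[[ 0.41338438 -0.01082161]
 [ 0.60425013 -0.11694503]
 [ 0.7977887   0.23113912]
 [ 0.6069229   0.33726254]]
top130 1841 [0.62938283 0.15268811 0.13077549]
sleeve 192 [0.6418937  0.17512587 0.16750932]
```

View pics/topz.png

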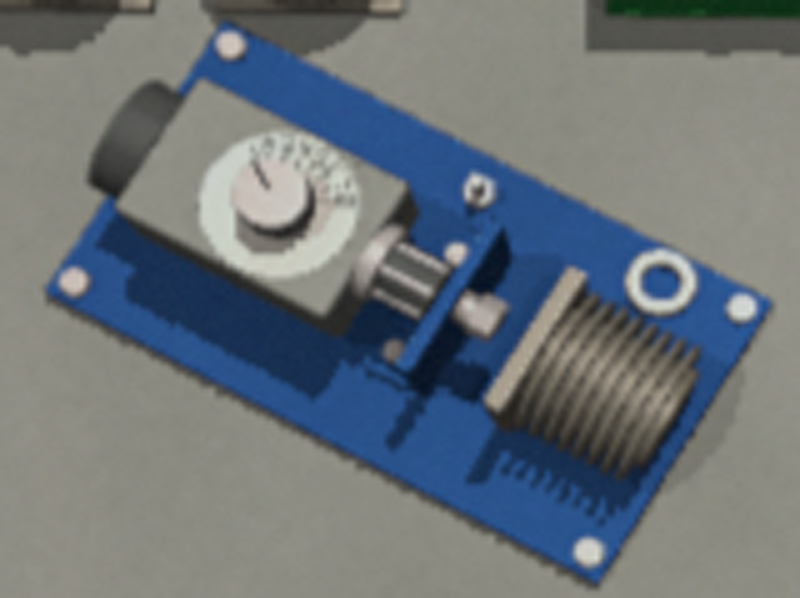

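View pics/scenez.png

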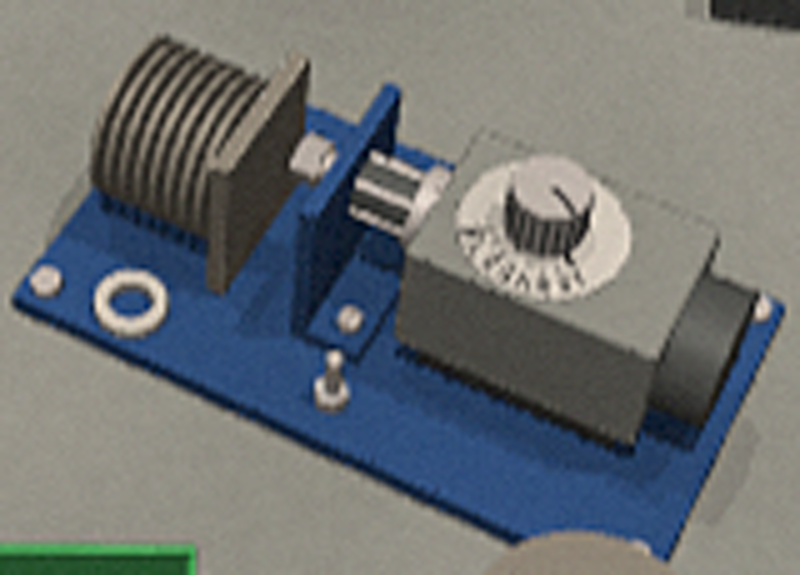

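```bash
cat >> h.py <<'E'
def delta(target,yawy):
    """shift (cm, tool axes) and turn (tool axes, rad) to TCP target, tool y at world angle yawy deg, pointing down"""
    s=robot.read_state(); M=R.from_quat(s['ee_rot']).as_matrix()
    y=np.radians(yawy); Y=np.array([np.cos(y),np.sin(y),0]); Z=np.array([0,0,-1.]); T=np.c_[np.cross(Y,Z),Y,Z]
    print('t',s['t'],'tcp',s['tool_pos'].round(4),'yaw',np.degrees(np.arctan2(M[1,1],M[0,1])).round(2),'w',round(s['gripper_width'],4),'F',s['ft_force'].round(1))
    print('dp cm',(M.T@(np.array(target)-s['tool_pos'])*100).round(2),'turn',R.from_matrix(M.T@T).as_rotvec().round(3),'q',s['qpos'].round(2))
E
python3 - <<'E'
from h import *
pts={}
for n in("scene","top"):
    z=np.load(n+"0.npz");p,d=z['p'],z['d'];P=cloud(n,d)
    kk=((P[...,2]>.161)&(P[...,2]<.18)&(np.linalg.norm(P[...,:2]-[.645,.175],axis=-1)<.05)).astype(np.uint8)
    c=max(cv2.findContours(kk,0,2)[0],key=cv2.contourArea); e=cv2.fitEllipse(c)
    u,v=e[0]; print(n,e,np.median(P[...,2][kk>0]),ray(n,u,v,.167)); pts[n]=(u,v)
    f,cx,cy,o,M=K(n); 
    r=ray(n,u,v,.167)-o; pts[n]=(o,r/np.linalg.norm(r))
(o1,r1),(o2,r2)=pts['scene'],pts['top']
A=np.c_[r1,-r2]; t=np.linalg.lstsq(A,o2-o1,rcond=None)[0]; print('tri',o1+t[0]*r1,o2+t[1]*r2)
delta([.643,.175,.25],51)
E
```

```text
scene ((349.9649963378906, 228.09262084960938), (13.156116485595703, 16.085094451904297), 105.5033187866211) 0.16557080085127068 [0.64907246 0.1737003  0.167     ]
top ((213.6492462158203, 161.38197326660156), (14.604938507080078, 15.020002365112305), 55.32933807373047) 0.16773681095148163 [0.64264336 0.1756448  0.167     ]
tri [0.64393513 0.17509407 0.16067233] [0.64403532 0.17654988 0.16091165]
t 0.1 tcp [ 0.1858 -0.4907  0.2306] yaw -69.27 w 0.0855 F [-0.6  0.4  0.8]
dp cm [ 66.33 -46.08  -1.87] turn [-1.000e-03 -2.000e-03 -2.099e+00] q [-1.28  0.05  1.4   0.    1.69 -0.07]
```

```bash
python3 -m handwheel '{"turn":[[0,0,0],[0,0,0],[0,0,0],[0,0,0],[0,0,0],[0,0,0],[0,0,0],[0,0,0],[0,0,0],[0,0,0],[0,0,0],[0,0,0],[0,0,0],[0,0,0],[0,0,0],[0,0,0],[0,0,0],[0,0,0]],"dp":[[3.7,-2.55,-0.1],[3.7,-2.55,-0.1],[3.7,-2.55,-0.1],[3.7,-2.55,-0.1],[3.7,-2.55,-0.1],[3.7,-2.55,-0.1],[3.7,-2.55,-0.1],[3.7,-2.55,-0.1],[3.7,-2.55,-0.1],[3.7,-2.55,-0.1],[3.7,-2.55,-0.1],[3.7,-2.55,-0.1],[3.7,-2.55,-0.1],[3.7,-2.55,-0.1],[3.7,-2.55,-0.1],[3.7,-2.55,-0.1],[3.7,-2.55,-0.1],[3.7,-2.55,-0.1]],"jaw":[8.5,8.5,8.5,8.5,8.5,8.5,8.5,8.5,8.5,8.5,8.5,8.5,8.5,8.5,8.5,8.5,8.5,8.5]}' 40
python3 -c "
from h import *
delta([.643,.175,.25],51)"
```

```text
t: 1.9
tool_pos: [0.6597, 0.198, 0.2421]
ee_rot: [0.985, 0.175, -0.004, -0.004]
ft_force: [1.4, 0.1, 0.2]
gripper_width: 0.0849
t 1.9 tcp [0.6597 0.198  0.2421] yaw -69.81 w 0.0849 F [1.4 0.1 0.2]
dp cm [-2.37  1.58 -0.78] turn [-0.013 -0.005 -2.108] q [0.23 0.54 0.79 0.01 1.82 1.46]
```

```bash
python3 -m handwheel '{"turn":[[0,0,-0.14],[0,0,-0.14],[0,0,-0.14],[0,0,-0.14],[0,0,-0.14],[0,0,-0.14],[0,0,-0.14],[0,0,-0.14],[0,0,-0.14],[0,0,-0.14],[0,0,-0.14],[0,0,-0.14],[0,0,-0.14],[0,0,-0.14],[0,0,-0.1],[0,0,0]],"dp":[[0,0,0],[0,0,0],[0,0,0],[0,0,0],[0,0,0],[0,0,0],[0,0,0],[0,0,0],[0,0,0],[0,0,0],[0,0,0],[0,0,0],[0,0,0],[0,0,0],[0,0,0],[0,0,0]],"jaw":[8.5,8.5,8.5,8.5,8.5,8.5,8.5,8.5,8.5,8.5,8.5,8.5,8.5,8.5,8.5,8.5]}'
python3 -c "
from h import *
delta([.643,.175,.25],51)
for n in('scene','top'):
    p,d=get_image(n); np.savez(n+'1.npz',p=p,d=d)
    s=robot.read_state();q=proj(n,s['tool_pos'])[0]; print(n,q)
    u,v=int(q[0]),int(q[1]); a=p[v-60:v+60,u-80:u+80,::-1].copy(); cv2.imwrite('pics/%s1.png'%n,cv2.resize(a,None,fx=5,fy=5,interpolation=cv2.INTER_CUBIC))
"
```

```text
t: 3.5
tool_pos: [0.6588, 0.2048, 0.2203]
ee_rot: [0.312, 0.95, -0.007, -0.019]
ft_force: [-0.2, -0.4, 0.3]
gripper_width: 0.0852
t 3.5 tcp [0.6588 0.2048 0.2203] yaw 53.6 w 0.0852 F [-0.2 -0.4  0.3]
dp cm [-0.41 -3.41 -2.9 ] turn [-0.025 -0.031  0.045] q [ 0.24  0.58  0.79  0.01  1.82 -0.69]
scene [365.49899595 217.93021328]
top [200.52683993 151.1556452 ]
```

View pics/scene1.png

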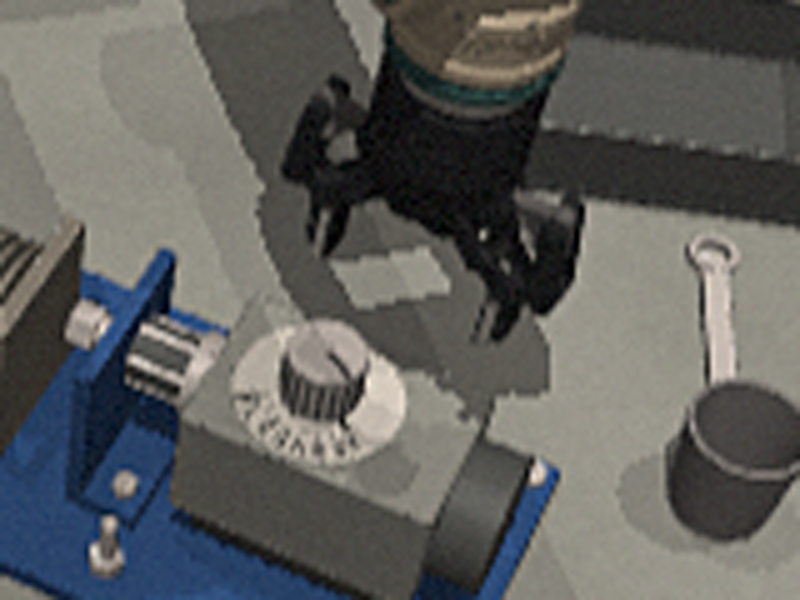

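View pics/top1.png

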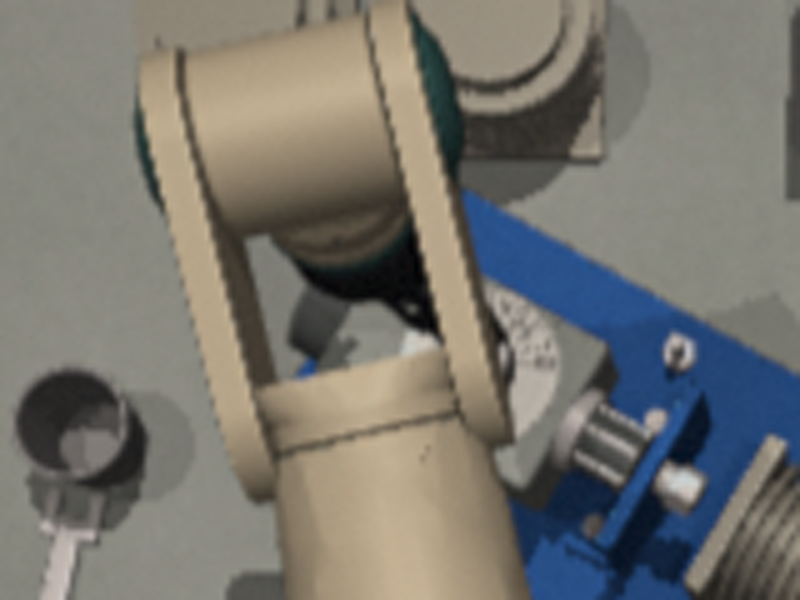

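In the scene crop the fingertips are at (322,248) and (493,335), so the gripper is clearly behind and left of the knob at (325,345). The pointer reads near 1. I'll use the fingertips' depth to measure the scene camera's bias.

```bash
python3 - <<'E'
from h import *
z=np.load('scene1.npz');p,d=z['p'],z['d'];P=cloud('scene',d)
s=robot.read_state();tp=s['tool_pos'];M=R.from_quat(s['ee_rot']).as_matrix()
dark=(p.max(2)<70)
L=(P-tp)@M
k=dark&(L[...,2]>-.035)&(L[...,2]<.01)&(abs(L[...,0])<.03)&(abs(L[...,1])<.075)
for sg in(1,-1):
    q=L[k&(sg*L[...,1]>0)]; q=q[q[:,2]>q[:,2].max()-.012]; print(len(q),q.min(0)*1000,q.max(0)*1000,q.mean(0)*1000)
print('tip mid expected px',proj('scene',tp+M@np.array([0,0,-.013])))
E
```

```text
7 [-11.66066816  41.35814588 -25.77291382] [  0.51914991  54.75950916 -15.19910305] [ -8.0675122   48.62072358 -22.94806448]
13 [-13.55558641 -55.98028132 -23.72325215] [  7.82103583 -43.04967064 -11.86781105] [ -4.33263477 -46.01802354 -19.22684431]
tip mid expected px [[366.37505958 214.68239499]]
```

```bash
python3 -m handwheel '{"turn":[[-0.025,-0.03,0.045],[0,0,0],[0,0,0]],"dp":[[-0.7,-3.2,-1.0],[0,0,0],[0,0,0]],"jaw":[8.5,8.5,8.5]}'
python3 -c "
from h import *
delta([.6445,.1757,.132],51)"
```

```text
t: 3.9
tool_pos: [0.6443, 0.1744, 0.2251]
ee_rot: [0.339, 0.941, -0.002, -0.004]
ft_force: [-0.6, -0.4, -0.8]
gripper_width: 0.085
t 3.9 tcp [0.6443 0.1744 0.2251] yaw 50.32 w 0.085 F [-0.6 -0.4 -0.8]
dp cm [0.01 0.19 9.31] turn [-0.007 -0.007 -0.012] q [ 0.21  0.48  0.91  0.    1.76 -0.67]
```

```bash
python3 -m handwheel '{"turn":[[-0.007,-0.007,-0.012],[0,0,0],[0,0,0],[0,0,0],[0,0,0]],"dp":[[0,0.1,3],[0,0.1,3],[0,0,2],[0,0,0.7],[0,0,0]],"jaw":[8.5,8.5,8.5,8.5,8.5]}'
python3 -c "
from h import *
delta([.6445,.1757,.132],51)
n='scene'
p,d=get_image(n)
a=p[170:290,270:430,::-1]; cv2.imwrite('pics/%s2.png'%n,cv2.resize(a,None,fx=5,fy=5,interpolation=cv2.INTER_CUBIC))
"
```

```text
t: 4.4
tool_pos: [0.6477, 0.1784, 0.1381]
ee_rot: [0.335, 0.942, 0.002, 0.003]
ft_force: [0.5, 0.5, -0.0]
gripper_width: 0.0849
t 4.4 tcp [0.6477 0.1784 0.1381] yaw 50.83 w 0.0849 F [ 0.5  0.5 -0. ]
dp cm [ 0.08 -0.41  0.61] turn [ 0.005  0.004 -0.003] q [ 0.21  0.51  1.05  0.    1.58 -0.67]
```

View pics/scene2.png

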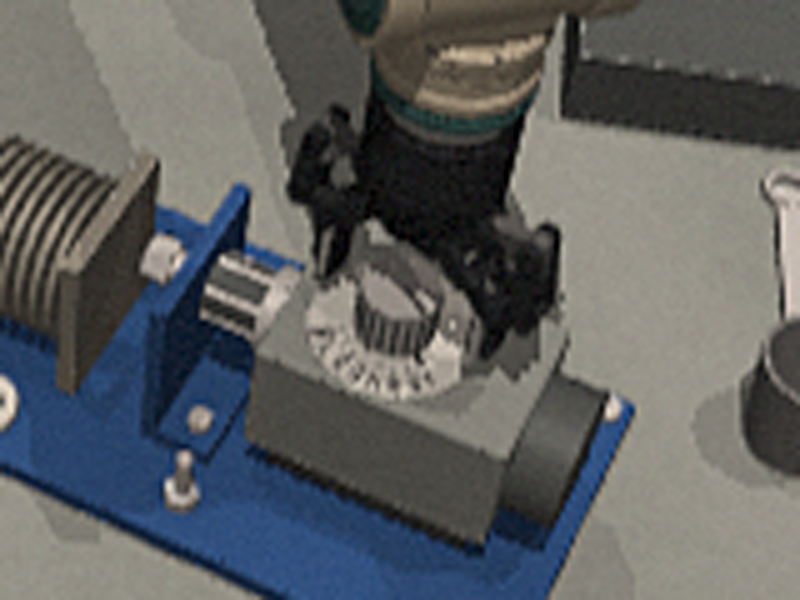

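The fingers straddle the sleeve: the tips are at (330,275) and (490,345), with the sleeve at (398,312). I'll make a small correction, lower the last 6 mm and close.

```bash
python3 -m handwheel '{"turn":[[0,0,0],[0,0,0],[0,0,0],[0,0,0],[0,0,0],[0,0,0],[0,0,0],[0,0,0],[0,0,0],[0,0,0]],"dp":[[0.1,-0.4,0.5],[0,0,0],[0,0,0],[0,0,0],[0,0,0],[0,0,0],[0,0,0],[0,0,0],[0,0,0],[0,0,0]],"jaw":[8.5,8.5,3,3,3,3,3,3,3,3]}' 40
python3 -c "
from h import *
delta([.6445,.1757,.132],51)"
```

```text
t: 5.45
tool_pos: [0.6456, 0.1754, 0.1392]
ee_rot: [0.336, 0.942, 0.003, 0.005]
ft_force: [-0.7, -0.1, 0.4]
gripper_width: 0.043
t 5.45 tcp [0.6456 0.1754 0.1392] yaw 50.77 w 0.043 F [-0.7 -0.1  0.4]
dp cm [ 0.11 -0.05  0.72] turn [ 0.008  0.008 -0.004] q [ 0.21  0.49  1.06 -0.    1.58 -0.68]
```

```bash
python3 -m handwheel '{"turn":[[0,0,0.12],[0,0,0.12],[0,0,0.12],[0,0,0.12]],"dp":[[0,0,0],[0,0,0],[0,0,0],[0,0,0]],"jaw":[3,3,3,3]}' 50
python3 -c "
from h import *
delta([.6455,.1757,.137],-29)"
```

```text
t: 5.85
tool_pos: [0.6452, 0.175, 0.1392]
ee_rot: [0.557, 0.831, 0.003, 0.004]
ft_force: [-2.1, -1.0, 0.7]
gripper_width: 0.0423
t 5.85 tcp [0.6452 0.175  0.1392] yaw 22.37 w 0.0423 F [-2.1 -1.   0.7]
dp cm [0.05 0.06 0.22] turn [ 0.011 -0.001  0.897] q [ 0.21  0.49  1.06 -0.    1.58 -0.18]
```

```bash
python3 -m handwheel '{"turn":[[0,0,0.12],[0,0,0.12],[0,0,0.12],[0,0,0.12],[0,0,0.12],[0,0,0.12],[0,0,0.1],[0,0,0]],"dp":[[0,0,0],[0,0,0],[0,0,0],[0,0,0],[0,0,0],[0,0,0],[0,0,0],[0,0,0]],"jaw":[3,3,3,3,3,3,3,3]}'
python3 -c "
from h import *
delta([.6455,.1757,.137],-29)
n='scene'
p,d=get_image(n)
a=p[170:290,270:430,::-1]; cv2.imwrite('pics/%s3.png'%n,cv2.resize(a,None,fx=5,fy=5,interpolation=cv2.INTER_CUBIC))
"
```

```text
t: 6.65
tool_pos: [0.6442, 0.175, 0.1392]
ee_rot: [0.851, 0.526, 0.003, 0.003]
ft_force: [-0.7, -0.1, 1.3]
gripper_width: 0.0425
t 6.65 tcp [0.6442 0.175  0.1392] yaw -26.59 w 0.0425 F [-0.7 -0.1  1.3]
dp cm [0.12 0.08 0.22] turn [ 0.008 -0.002  0.042] q [ 0.21  0.49  1.06 -0.    1.58  0.68]
```

View pics/scene3.png

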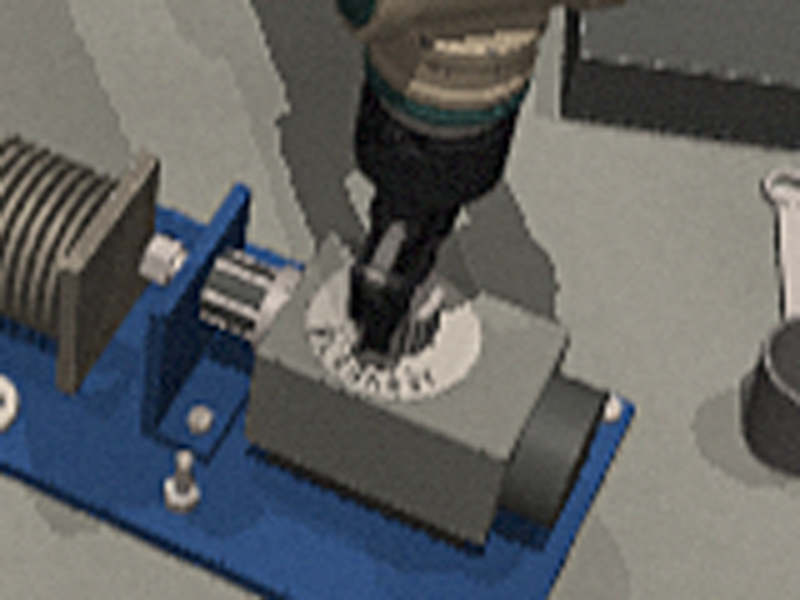

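The finger now covers the sleeve at (385,300). The tool has turned 77.4° of the 80.2° needed. I'll add the last bit, then open and rise.

```bash
python3 -m handwheel '{"turn":[[0,0,0.05],[0,0,0],[0,0,0],[0,0,0],[0,0,0],[0,0,0],[0,0,0]],"dp":[[0,0,0],[0,0,0],[0,0,0],[0,0,0],[0,0,0],[0,0,0],[0,0,0]],"jaw":[3,3,8.5,8.5,8.5,8.5,8.5]}'
python3 -m handwheel '{"turn":[[0,0,0],[0,0,0],[0,0,0],[0,0,0]],"dp":[[0,0,-3],[0,0,-3],[0,0,-2],[0,0,0]],"jaw":[8.5,8.5,8.5,8.5]}'
python3 -c "
from h import *
delta([.577,.0525,.22],-29)
n='scene'
p,d=get_image(n)
a=p[170:290,270:430,::-1]; cv2.imwrite('pics/%s4.png'%n,cv2.resize(a,None,fx=5,fy=5,interpolation=cv2.INTER_CUBIC))
"
```

```text
t: 7.4
tool_pos: [0.6449, 0.1754, 0.1394]
ee_rot: [0.86, 0.51, 0.004, 0.003]
ft_force: [-0.7, -0.3, 0.2]
gripper_width: 0.085
t: 7.8
tool_pos: [0.6437, 0.1754, 0.2207]
ee_rot: [0.86, 0.511, 0.003, 0.002]
ft_force: [-0.6, -0.8, 0.4]
gripper_width: 0.0852
t 7.8 tcp [0.6437 0.1754 0.2207] yaw -28.54 w 0.0852 F [-0.6 -0.8  0.4]
dp cm [-13.99   0.02   0.04] turn [ 0.007 -0.003  0.008] q [ 0.21  0.46  0.94 -0.    1.73  0.71]
```

View pics/scene4.png

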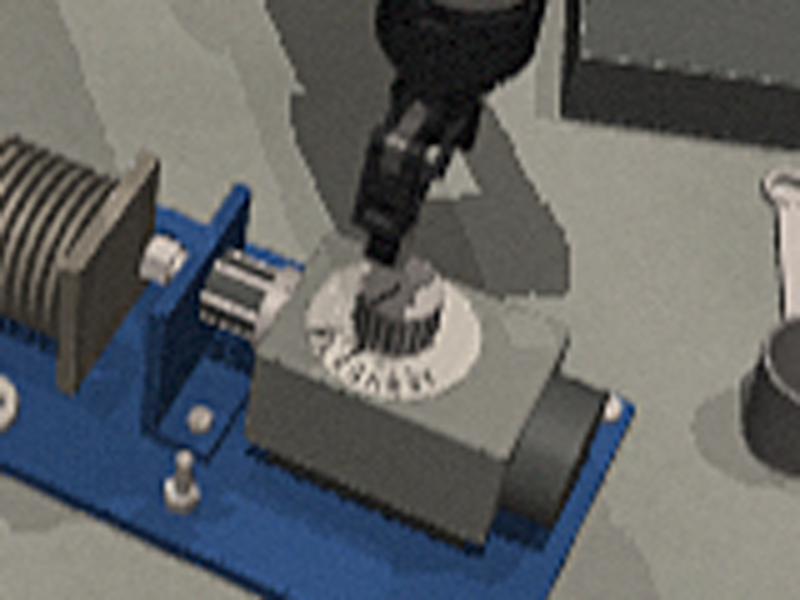

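```bash
python3 -m handwheel '{"turn":[[0,0,0],[0,0,0],[0,0,0],[0,0,0],[0,0,0],[0,0,0]],"dp":[[-3.5,0,0],[-3.5,0,0],[-3.5,0,0],[-3,0,0],[0,0,0],[0,0,0]],"jaw":[8.5,8.5,8.5,8.5,8.5,8.5]}'
python3 -c "
from h import *
delta([.577,.0525,.086],-29.1)
for n in('scene','top'):
    p,d=get_image(n); np.savez(n+'5.npz',p=p,d=d)
    u,v=(350,230) if n=='scene' else (240,190); a=p[v-60:v+60,u-80:u+80,::-1].copy(); cv2.imwrite('pics/%s5.png'%n,cv2.resize(a,None,fx=5,fy=5,interpolation=cv2.INTER_CUBIC))
    C=np.array([.6445,.1757,.167])
    for k in range(1,9):
        t=np.radians(-29.1)+.28*(4.5-k); q=proj(n,C+.022*np.array([np.cos(t),np.sin(t),0]))[0]; print(n,k,((q-[u-80,v-60])*5).round())
    print('c',(proj(n,C)[0]-[u-80,v-60])*5)
"
```

```text
t: 8.45
tool_pos: [0.5733, 0.0532, 0.2056]
ee_rot: [0.859, 0.512, -0.005, -0.002]
ft_force: [-0.0, -0.1, -0.3]
gripper_width: 0.085
t 8.45 tcp [0.5733 0.0532 0.2056] yaw -28.41 w 0.085 F [-0.  -0.1 -0.3]
dp cm [ 0.2   0.46 11.96] turn [-0.008  0.008  0.012] q [ 0.03  0.21  1.28 -0.    1.66  0.53]
scene 1 [426. 313.]
scene 2 [415. 316.]
scene 3 [403. 316.]
scene 4 [392. 314.]
scene 5 [381. 310.]
scene 6 [372. 303.]
scene 7 [365. 295.]
scene 8 [361. 286.]
c [402.6985085  283.74376941]
top 1 [252. 120.]
top 2 [262. 117.]
top 3 [273. 116.]
top 4 [283. 119.]
top 5 [293. 124.]
top 6 [300. 131.]
top 7 [305. 141.]
top 8 [307. 151.]
c [268.25782636 153.71969412]
```

View pics/scene5.png

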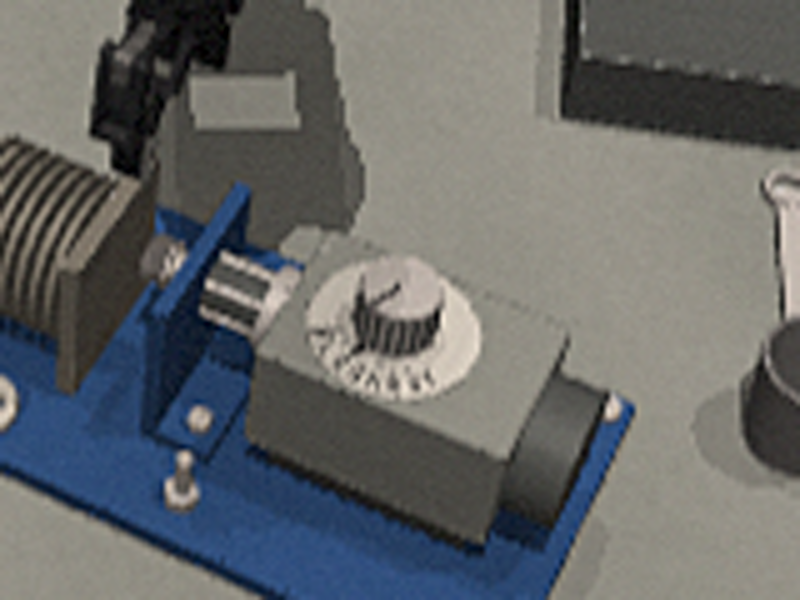

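View pics/top5.png

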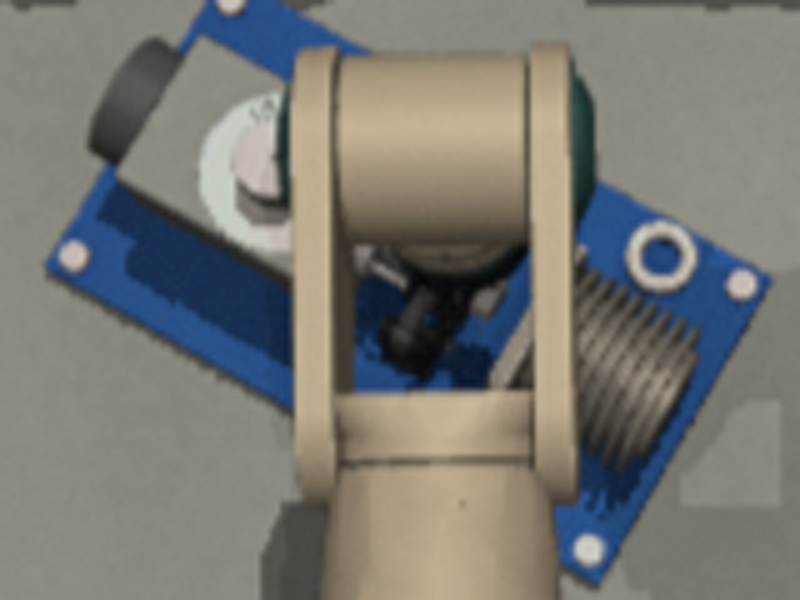

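The sleeve is free and the dark pointer runs from about (398,288) to (370,303), close to the predicted mark for 6 at (372,303). I'll zoom in to be sure.

```bash
python3 - <<'E'
from h import *
p=np.load('scene5.npz')['p']
a=p[215:250,325:372,::-1]; s=12
b=cv2.resize(a,None,fx=s,fy=s,interpolation=cv2.INTER_CUBIC); cv2.imwrite('pics/dial5.png',b)
# dark pointer line on the light top
g=p.max(2).astype(int)
for v in range(219,236): print(v,g[v,336:362])
P=cloud('scene',np.load('scene5.npz')['d'])
k=((P[...,2]>.161)&(P[...,2]<.18)&(np.linalg.norm(P[...,:2]-[.645,.175],axis=-1)<.05)).astype(np.uint8)
print(cv2.fitEllipse(max(cv2.findContours(k,0,2)[0],key=cv2.contourArea)))
E
```

```text
219 [133 133 132 131 132 138 131 110 127 135 136 146 148 152 146 148 148 147
 146 143 147 149 151 148 150 142]
220 [134 131 134 136 132 134 134 134 136 123 122 133 146 152 149 144 142 145
 143 147 143 146 146 149 146 143]
221 [130 137 132 131 133 126 130 129 132 134 162 151 165 164 159 166 174 163
 141 145 142 146 147 151 148 144]
222 [134 134 131 128 147 140 164 156 161 159 179 178 169 171 173 190 197 192
 170 154 141 144 146 147 145 146]
223 [130 127 142 162 174 174 195 182 171 169 172 174 168 171 171 179 189 193
 192 183 165 143 146 144 147 146]
224 [142 160 173 190 189 191 172 172 166 165 171 172 168 173 171 169 187 187
 186 192 187 151 131 139 149 145]
225 [171 192 186 181 186 191 126 171 165 172 173 173 174 173 173 169 196 186
 189 191 195 177 176 146 129 129]
226 [192 187 184 186 191 171 120 170 170 171 173 177 181 126 174 173 193 190
 190 189 189 194 212 189 126 124]
227 [185 182 185 186 192 155 126 174 171 174 175 182 140  45 176 187 190 192
 188 187 187 190 183 216 181 157]
228 [186 182 186 185 194 126  82 179 179 183 139 124  73 131 176 199 189 190
 189 190 192 190 168 215
[... 191 characters left out ...]
89 187
 193 192 198 171 138 212 211 211]
231 [182 190 157 157 158  52  38  71  86 131 188 178 174 177 190 192 190 193
 195 201 190 108 138 214 210 207]
232 [190 174 158 162 106  42  63  56  85 105 143 161 179 184 207 197 197 201
 193 171 139  28 198 215 209 206]
233 [191 157 155 166  76  36  76  45  85  57  77 114 150 153 162 173 160 160
 150  95  62  15 227 213 211 209]
234 [197 157 158 164 123  39  76  42 100  33  78  92  74  93  66 107  84  63
  91  42  61  39 226 214 210 212]
235 [154 133 136 165 161  47  78  48  93  34  96  76  52 102  50  84  80  43
  90  40  51  62 210 217 209 209]
((349.83636474609375, 227.98507690429688), (13.069047927856445, 16.478517532348633), 101.18892669677734)
```

View pics/dial5.png

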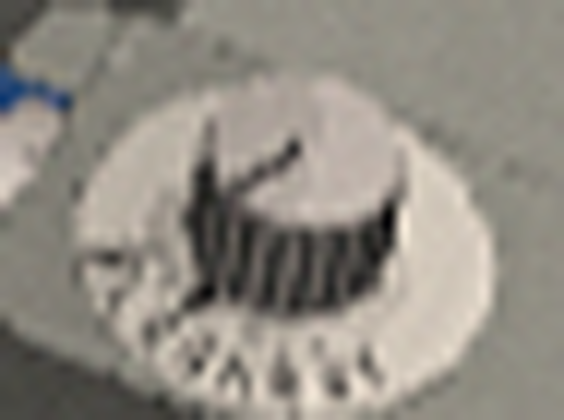

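The pointer slope matches number 6 (5 and 7 would be much steeper or flatter). Next I'll check the gap location from the stored clouds before descending.

```bash
python3 - <<'E'
from h import *
a=np.radians(60.9); y=np.array([np.cos(a),np.sin(a)]); x=np.array([y[1],-y[0]]); O=np.array([.608,.1102])
for n in('scene','top'):
    P=cloud(n,np.load(n+'0.npz')['d']); q=P[...,:2]-O; sx=q@x; sy=q@y
    k=(P[...,2]>.122)&(P[...,2]<.14)&(abs(sx)<.07)
    h,e=np.histogram(sy[k]*1000,np.arange(-125,-20,3)); print(n,list(zip(e[:-1].astype(int),h)))
    for lo,hi in((-.05,-.03),(-.11,-.088)):
        m=k&(sy>lo)&(sy<hi); print(sx[m].min()*1e3,sx[m].max()*1e3,np.median(sy[m])*1e3)
    b=(P[...,2]>.09)&(P[...,2]<.121)&(abs(sx)<.02)&(sy<-.05)&(sy>-.085); print('bolt',b.sum(),np.median(sx[b]),np.median(sy[b]),P[...,2][b].max())
E
```

```text
scene [(np.int64(-125), np.int64(4)), (np.int64(-122), np.int64(17)), (np.int64(-119), np.int64(2)), (np.int64(-116), np.int64(1)), (np.int64(-113), np.int64(14)), (np.int64(-110), np.int64(8)), (np.int64(-107), np.int64(1)), (np.int64(-104), np.int64(24)), (np.int64(-101), np.int64(29)), (np.int64(-98), np.int64(32)), (np.int64(-95), np.int64(39)), (np.int64(-92), np.int64(15)), (np.int64(-89), np.int64(0)), (np.int64(-86), np.int64(0)), (np.int64(-83), np.int64(0)), (np.int64(-80), np.int64(0)), (np.int64(-77), np.int64(0)), (np.int64(-74), np.int64(0)), (np.int64(-71), np.int64(0)), (np.int64(-68), np.int64(0)), (np.int64(-65), np.int64(0)), (np.int64(-62), np.int64(0)), (np.int64(-59), np.int64(0)), (np.int64(-56), np.int64(0)), (np.int64(-53), np.int64(0)), (np.int64(-50), np.int64(0)), (np.int64(-47), np.int64(20)), (np.int64(-44), np.int64(32)), (np.int64(-41), np.int64(31)), (np.int64(-38), np.int64(45)), (np.int64(-35), np.int64(0)), (np.int64(-32), np.int64(3)), (np.int64(-29), np.int64(4)), (np.int64(-26), np.int64(3))]
-52.50207214540706 57.920866509120366 -39.78393771059
[... 658 characters left out ...]
), (np.int64(-74), np.int64(1)), (np.int64(-71), np.int64(0)), (np.int64(-68), np.int64(0)), (np.int64(-65), np.int64(1)), (np.int64(-62), np.int64(0)), (np.int64(-59), np.int64(1)), (np.int64(-56), np.int64(0)), (np.int64(-53), np.int64(1)), (np.int64(-50), np.int64(1)), (np.int64(-47), np.int64(31)), (np.int64(-44), np.int64(39)), (np.int64(-41), np.int64(40)), (np.int64(-38), np.int64(30)), (np.int64(-35), np.int64(1)), (np.int64(-32), np.int64(6)), (np.int64(-29), np.int64(7)), (np.int64(-26), np.int64(6))]
-55.49137687751612 53.36935830546956 -40.93342836768748
-50.99498553200672 49.35347479464778 -97.88421056928581
bolt 65 -0.0017809154730497128 -0.06321804607751821 0.12079225192915177
```

```bash
python3 -m handwheel '{"turn":[[-0.008,0.008,0.012],[0,0,0],[0,0,0],[0,0,0],[0,0,0]],"dp":[[0.15,0.4,1.5],[0,0,2],[0,0,1.5],[0,0,0],[0,0,0]],"jaw":[8.5,8.5,8.5,8.5,8.5]}'
python3 -c "
from h import *
delta([.5768,.052,.083],-29.1)"
```

```text
t: 9.05
tool_pos: [0.5795, 0.0579, 0.1529]
ee_rot: [0.86, 0.51, 0.001, -0.0]
ft_force: [0.5, -0.1, 1.4]
gripper_width: 0.085
t 9.05 tcp [0.5795 0.0579 0.1529] yaw -28.72 w 0.085 F [ 0.5 -0.1  1.4]
dp cm [-0.66  0.04  6.99] turn [-0.    -0.001  0.007] q [0.04 0.25 1.34 0.   1.55 0.54]
```

```bash
python3 -m handwheel '{"turn":[[0,0,0.007],[0,0,0],[0,0,0]],"dp":[[-0.6,0,0],[0,0,0],[0,0,0]],"jaw":[8.5,8.5,8.5]}'
python3 -c "
from h import *
delta([.5768,.052,.083],-29.1)"
```

```text
t: 9.35
tool_pos: [0.5774, 0.0529, 0.1549]
ee_rot: [0.862, 0.507, 0.002, 0.0]
ft_force: [-0.0, 1.0, 0.7]
gripper_width: 0.0854
t 9.35 tcp [0.5774 0.0529 0.1549] yaw -29.09 w 0.0854 F [-0.   1.   0.7]
dp cm [-0.13 -0.02  7.19] turn [ 0.002 -0.003  0.   ] q [0.03 0.24 1.35 0.   1.55 0.53]
```

Aligned to within 1.3 mm. Descending in steps.

```bash
python3 -m handwheel '{"turn":[[0,0,0],[0,0,0],[0,0,0],[0,0,0]],"dp":[[-0.15,0,1.5],[0,0,1.5],[0,0,0],[0,0,0]],"jaw":[8.5,8.5,8.5,8.5]}'
python3 -c "
from h import *
delta([.5768,.052,.083],-29.1)"
```

```text
t: 9.75
tool_pos: [0.5767, 0.0514, 0.1224]
ee_rot: [0.862, 0.507, 0.002, 0.0]
ft_force: [-0.5, -0.4, 0.3]
gripper_width: 0.0852
t 9.75 tcp [0.5767 0.0514 0.1224] yaw -29.11 w 0.0852 F [-0.5 -0.4  0.3]
dp cm [ 0.05 -0.03  3.94] turn [ 0.003 -0.003 -0.   ] q [0.02 0.26 1.39 0.   1.49 0.53]
```

```bash
python3 -m handwheel '{"turn":[[0,0,0],[0,0,0],[0,0,0],[0,0,0],[0,0,0]],"dp":[[0,0,1.5],[0,0,1.5],[0,0,0.8],[0,0,0],[0,0,0]],"jaw":[8.5,8.5,8.5,8.5,8.5]}'
python3 -c "
from h import *
delta([.5768,.052,.083],-29.1)
n='scene'
p,d=get_image(n)
a=p[170:290,250:410,::-1]; cv2.imwrite('pics/%s6.png'%n,cv2.resize(a,None,fx=5,fy=5,interpolation=cv2.INTER_CUBIC))
"
```

```text
t: 10.25
tool_pos: [0.5763, 0.0515, 0.0799]
ee_rot: [0.862, 0.507, 0.001, -0.0]
ft_force: [0.3, 0.1, 0.9]
gripper_width: 0.0855
t 10.25 tcp [0.5763 0.0515 0.0799] yaw -29.11 w 0.0855 F [0.3 0.1 0.9]
dp cm [ 0.07  0.02 -0.31] turn [ 0.001 -0.002 -0.   ] q [0.02 0.3  1.43 0.   1.41 0.53]
```

View pics/scene6.png

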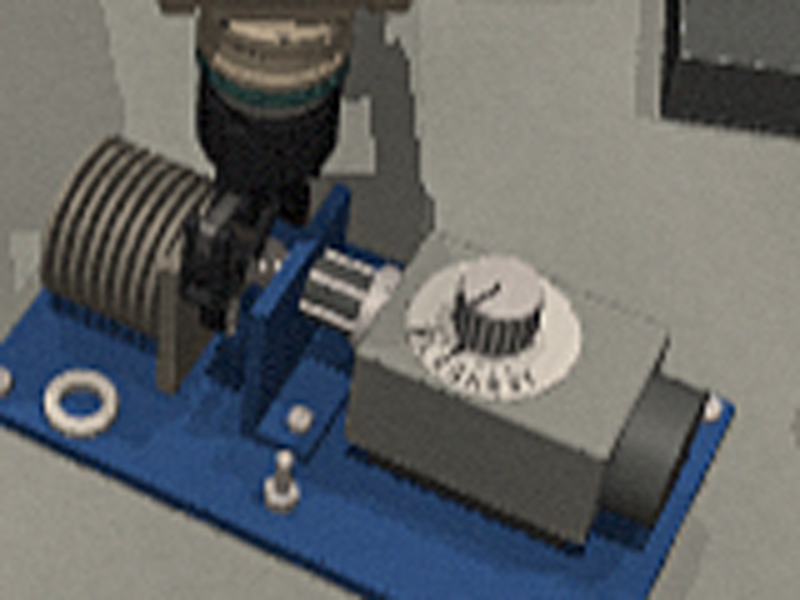

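The fingers are down in the gap around the head at (265,262), with no contact force, and the pointer is still at 6. Closing.

```bash
python3 -m handwheel '{"turn":[[0,0,0],[0,0,0],[0,0,0],[0,0,0],[0,0,0],[0,0,0],[0,0,0],[0,0,0],[0,0,0],[0,0,0],[0,0,0],[0,0,0],[0,0,0],[0,0,0],[0,0,0]],"dp":[[0,0,-0.3],[0,0,0],[0,0,0],[0,0,0],[0,0,0],[0,0,0],[0,0,0],[0,0,0],[0,0,0],[0,0,0],[0,0,0],[0,0,0],[0,0,0],[0,0,0],[0,0,0]],"jaw":[8.5,1,1,1,1,1,1,1,1,1,1,1,1,1,1]}' 70
python3 -c "
from h import *
delta([.5768,.052,.083],-29.1)
print(robot.read_state()['wrist_torque'])"
```

```text
t: 11.8
tool_pos: [0.5761, 0.0521, 0.0858]
ee_rot: [0.862, 0.507, 0.002, -0.001]
ft_force: [-0.7, 0.2, 0.3]
gripper_width: 0.0248
t 11.8 tcp [0.5761 0.0521 0.0858] yaw -29.12 w 0.0248 F [-0.7  0.2  0.3]
dp cm [0.02 0.06 0.28] turn [ 0.001 -0.003 -0.   ] q [0.03 0.29 1.43 0.   1.42 0.53]
[ 0.04397208  0.21462918 -0.12760306]
```

Width is 24.8 mm, so it is gripped across the flats. Holding about 6 s.

```bash
for i in 1 2 3; do python3 -m handwheel '{"turn":[[0,0,0],[0,0,0],[0,0,0],[0,0,0],[0,0,0],[0,0,0],[0,0,0],[0,0,0],[0,0,0],[0,0,0],[0,0,0],[0,0,0],[0,0,0],[0,0,0],[0,0,0],[0,0,0],[0,0,0],[0,0,0],[0,0,0],[0,0,0]],"dp":[[0,0,0],[0,0,0],[0,0,0],[0,0,0],[0,0,0],[0,0,0],[0,0,0],[0,0,0],[0,0,0],[0,0,0],[0,0,0],[0,0,0],[0,0,0],[0,0,0],[0,0,0],[0,0,0],[0,0,0],[0,0,0],[0,0,0],[0,0,0]],"jaw":[1,1,1,1,1,1,1,1,1,1,1,1,1,1,1,1,1,1,1,1]}' ; 
python3 -c "
from h import *
p,d=get_image('scene'); cv2.imwrite('pics/hold$i.png',cv2.resize(p[205:265,290:370,::-1],None,fx=8,fy=8,interpolation=cv2.INTER_CUBIC)); np.savez('hold$i.npz',p=p)
print(robot.read_state()['wrist_torque'])"; done
python3 -m handwheel '{"turn":[[0,0,0],[0,0,0],[0,0,0],[0,0,0],[0,0,0],[0,0,0],[0,0,0],[0,0,0],[0,0,0],[0,0,0]],"dp":[[0,0,0],[0,0,0],[0,0,0],[0,0,0],[0,0,0],[0,0,0],[0,0,0],[0,0,0],[0,0,0],[0,0,0]],"jaw":[1,1,1,1,1,1,1,1,1,1]}'
python3 -c "
from h import *
p,d=get_image('scene'); cv2.imwrite('pics/hold4.png',cv2.resize(p[205:265,290:370,::-1],None,fx=8,fy=8,interpolation=cv2.INTER_CUBIC))
q=np.load('hold3.npz')['p'];r=np.load('hold1.npz')['p']; sl=np.s_[210:240,305:332]
f=lambda a,b:np.abs(a[sl].astype(int)-b[sl]).mean()
q2=np.load('hold2.npz')['p']
print('diff hold1-3',f(r,q),'2-3',f(q2,q),'3-4',f(q,p))"
```

```text
t: 13.8
tool_pos: [0.5761, 0.0521, 0.0858]
ee_rot: [0.862, 0.507, 0.002, -0.001]
ft_force: [-1.1, -0.3, 1.3]
gripper_width: 0.0247
[ 0.0865013   0.15357265 -0.12674286]
t: 15.85
tool_pos: [0.5761, 0.0521, 0.0858]
ee_rot: [0.862, 0.507, 0.002, -0.001]
ft_force: [-0.5, 0.7, 0.5]
gripper_width: 0.0247
[ 0.05002333  0.20141025 -0.12333006]
t: 17.9
tool_pos: [0.5761, 0.0521, 0.0858]
ee_rot: [0.862, 0.507, 0.002, -0.001]
ft_force: [-0.7, 1.0, 1.4]
gripper_width: 0.0246
[ 0.09109482  0.19328848 -0.09573168]
t: 18.95
tool_pos: [0.5761, 0.0521, 0.0858]
ee_rot: [0.862, 0.507, 0.002, -0.001]
ft_force: [-0.7, -0.2, 1.6]
gripper_width: 0.0245
diff hold1-3 16.468724279835392 2-3 3.020164609053498 3-4 3.040329218106996
```

View pics/hold4.png

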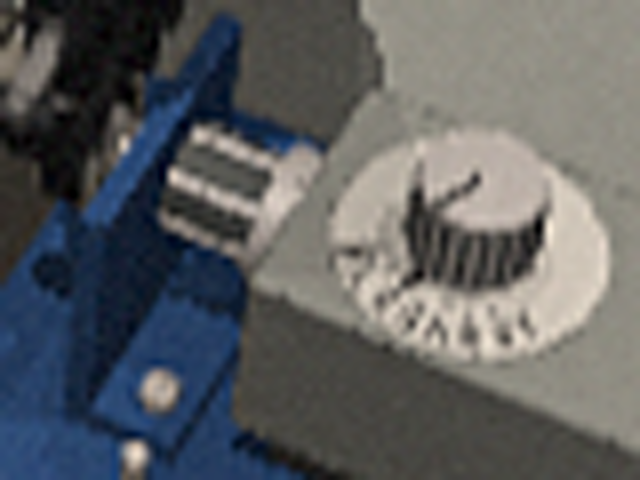

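The socket stripes at about (215,185) did not change between the last three frames; they did change before that. So the nut has stopped, and the pointer is still at 6. Handing in.

```bash
python3 -c "
from rig import job_done
print(job_done())"
```

```text
the job is handed in; nothing more can be done
None
```

I turned the torque sleeve about 80° clockwise from 1 to 6 and let go of it. I then reached into the gap, pinched the bolt head along the stand's x and held it for about 8 s. I handed in at about t = 19 s, still gripping.

**Last checks**
- **Grip:** the opening is steady at 24.5–24.8 mm on the 24 mm flats, with the grip set to 70 N. The grasp point is about 3 mm from where I measured the head's centre.
- **Nut:** the socket's stripes changed between about 14 s and 16 s, then differed only by camera noise in the last three frames, so it has stopped turning.
- **Sleeve:** the pointer still stood at 6 in the last picture.
- **Bystanders:** I did not measure them separately. The spare bolt and ring looked undisturbed in the picture taken just before I closed on the head. No unexpected contact force showed in any reading.

**Disagreement:** the two cameras differed by about 6 mm in x on where the stand is. I used a point between them, checked it against the fingertips, and both grasps fitted.

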